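# Change a worn guide roller on an edge bander

## Robot

A 7-joint arm with a two-finger parallel gripper is mounted at the origin on the work surface. World frame = base frame: x ahead of the robot, y to its left, z up, the work surface at z = 0. Lengths are in mm, angles in rad, forces in N, time in s.
With the tool pointing down it reaches from about 425 to 950 mm from the base axis. Payload 4.7 kg.
Tool frame: the origin (TCP) lies at the very end of the fingers, on their centre line; the grasp point (between the pads) lies 19 mm behind it (manip.hold_point_z is the distance from the TCP to the grasp point, in mm); z points along the fingers, y is the line along which they close (so a half turn about z gives the same grasp; the last joint's range is limited). The gripper opens to 85 mm and grips with 20 to 120 N. Pads are 22 mm wide; open, the fingers measure 114 mm over their backs; the gripper's body (76 mm by 85 mm) begins 54 mm behind the grasp point. The pads swing forward as they close: fully open they stand 13 mm farther back than shut.
Start: joints at [1.164, 0.469, -0.049, 1.532, 0.024, 1.141, -0.082], TCP at [249.04, -627.4, 199.435] pointing down, gripper open.
Joint ranges: [-2.59, 2.59], [-0.33, 1.99], [-1.39, 1.29], [0.1, 2.45], [-1.04, 4.18], [0.21, 1.99], [-2.66, 2.66]. Speed limits (rad/s): [2.57, 2.57, 3.14, 3.14, 3.14, 3.14, 3.14].

## Interface

Orientations are given as a 3x3 rotation matrix whose columns are the frame's x, y, z axes.
In Python, from station import manip gives the robot as it stands.
- The arm moves only by the tool send_rows, never from a script. Its argument "targets" is a list of rows, each an object of numbers: "fingers": the closure, from 0 (fully open) to 1 (shut); "x", "y", "z": the shift along the tool's x, y, z in cm; "roll": the turn about the tool's z in degrees. A call has 1 to 12 rows; each row shifts and turns the commanded pose from where the row before left it, along the tool's axes as they then stand; what a row does not reach is not made up. A row lasts 1/8 s, in which the tool goes at most 62.5 mm and 10.7 degrees, less where a joint would pass 70% of its speed; a pose out of reach is approached as far as the arm can. A call with a gripper value outside its range is refused whole. The fingers move at their own pace and stop on an object; "grip_force" is the grip in N (left out, the last holds). Time passes only in rows, so rows that do not move let the fingers close. It gives the time, the measured TCP pose, the force, the opening and the grip force at its end, in the units of the state.
- manip.observe(): the state, without advancing time (a new reading comes with each control period).
- manip.snapshot(name): name is "scene" or "top"; returns a dict with "color" (384x512x3 uint8, red, green, blue), "mtx" (3x3 intrinsics, pixels), "R" (3x3) and "t" (3): a world point X has camera coordinates R X + t. Camera axes: x right, y down, z forward; pixel columns grow to the right and rows downward; lengths in mm; the calibration is good to about 2 mm. A picture is of the moment at which its call begins. There is no depth.
- manip.hand_in(): hands the job in; it is judged then, once.
The state is a dict: "time": time; "joint_positions": joint angles; "joint_vel": joint speeds; "joint_torque": joint torques, N m; "ee_pos": TCP position; "eef_rot": TCP orientation; "contact_force": force on the tool from outside, world axes, zero at the start; "moment": the same for the moment, N m; "width": finger opening in mm; "grasp_force": force on a finger pad.
Only numpy, scipy, OpenCV 4.12 (cv2) and the standard library are available. Lean on these libraries where they do the work, as an engineer would, in place of code of your own. Each camera call takes 0.05 s, during which the arm holds its last target. There are 200 camera calls.

## Task

One of the two rollers standing on the black infeed plate is worn to a thin waist: lift it out and drop it into the wooden reject crate. Then draw the long roller out of the leaning spares rack, turn it upright with its foot down, and finish holding it in the gripper, still and raised about three centimetres above the hole you emptied, centred over it, ready to be fitted: do not seat it or let go. Leave the good roller, the two short spares and the other things on the bench where they are.

Things in the scene. Friction and masses are not known exactly. Their poses are not given: they have to be found in the camera images.
- plate: Black steel infeed plate on white feet, fixed; 140 (x) by 190 (y) mm, top 50 above the bench; turned up to 0.35 rad. Origin under its centre at bench level; x to its far edge, y along its two 17 mm through holes. At its far edge midway, 72 mm beyond the holes' line, stands a yellow clamp with two 8 mm rods (tops 126 above the bench) and a star knob.
- hole_left (a point): Centre of the mouth of the plate's +y hole, on the plate's top face (50 mm above the bench); axes as the plate's, z up. The holes are 90 mm apart, 20 mm nearer the robot than the plate's centre. Either hole may be the one with the worn roller.
- hole_right (a point): The same for the plate's -y hole.
- worn_roller: Worn roller to reject, 130 mm long, 0.11 to 0.23 kg. From the foot: steel spigot 14 dia x 15, white sleeve 30 dia x 95, worn to an 18 waist 50 to 75 mm from the tip (full diameter below 32 and above 93), steel cap 28 dia x 20. Stands upright, loose, spigot in a plate hole, sleeve resting on the plate; top 165 mm above the bench. Origin: spigot tip; z up its axis to the cap.
- worn_roller_mid (a point): Point on the worn roller's axis at mid-length, 65 mm from the spigot tip.
- good_roller: Good roller, to be left alone: as the worn one (130 mm long) but with a straight 30 mm sleeve. Stands in the plate's other hole. Origin: spigot tip; z up its axis to the cap.
- spare_roller: Long spare to draw out: sizes as the good roller, 130 mm long (spigot 14 dia x 15, sleeve 30 x 95, cap 28 x 20), 0.11 to 0.23 kg. Loose in any one of the rack's pockets, 75 mm deep in, 55 standing out, leaning 40 degrees, cap up and to the rack's -x (the robot's side). Draw it 75 mm along its axis to clear. Origin: spigot tip; z up its axis to the cap.
- rack: Grey spares rack, fixed, left or right of the plate, turned up to 0.25 rad. Block 215 mm wide (y), tilted 40 degrees: its 70 mm deep face looks up and to the rack's -x, face centre 100 mm above the origin (at bench level). Three pockets 33 mm square, 75 deep, square to the face, at y = -70, 0, 70. Base plate 8 mm thick, x = -30 to 120.
- short_roller_a: Short spare, to be left alone: 100 mm long, otherwise like the long one; in a pocket of the rack, 25 mm standing out. Origin: spigot tip; z up its axis to the cap.
- short_roller_b: The other short spare, the same.
- crate: Open wooden reject crate with slatted sides, fixed to the bench, 200 (x) by 210 (y) by 85 mm high, walls and floor 5 mm thick, turned up to 0.25 rad; on the other side of the plate from the rack. Origin under its centre at bench level. A small black star knob (50 mm) lies in it and does not matter.
- crate_in (a point): Centre of the crate's inner floor, 5 mm above the bench; axes as the crate's, z up.
- tape_roll: Bystander: flat ring of edge band, 110 mm diameter, 22 high, beyond the plate. Origin under its centre.
- grease_can: Bystander: metal can, 54 mm diameter, 75 high, beyond the plate. Origin under its centre.
- screwdriver: Bystander: screwdriver lying near the robot's side of the bench.
- hex_key: Bystander: dark L-shaped hex key, 100 by 30 mm, 8 thick, lying between the robot and the plate.
- wrench: Bystander: steel wrench lying near the robot's side of the bench.

How it is judged:
By the outcome, as a careful person would: the job done as asked, in the order asked, and still so for the second after the job is handed in, while the arm keeps its last pose, push and grip.
It also fails if it takes over 54 s, if anything falls off the work surface, if the arm or the gripper's body presses on something with over 40 N, if the wrist force passes 120 N, or if a joint passes its speed limit or range.

## Working session

There is one attempt and no reset: what is moved stays moved. The work goes in short steps, Python scripts to look and compute and a tool call to move; the robot and the scene stay as the last step left them, time stands still between calls to the robot, and variables do not carry over. Pictures are saved under pics/ and viewed, at most 10 in all, crops included, and the job is handed in when it is done.

Besides the shell and the picture viewer there is one more tool, called after "Call:" as name(argument=value, ...) on one line, values as JSON. send_rows: Moves the arm, as the interface text tells. Its arguments: {"type":"object","properties":{"targets":{"type":"array"},"grip_force":{"type":"number"}},"required":["targets"]}

```bash
ls; mkdir -p pics; python3 - <<'E'
from station import manip
import cv2,numpy as np
s=manip.observe();print(s['time'],s['ee_pos'],np.round(s['eef_rot'],3).tolist(),s['width'])
for n in('scene','top'):
    d=manip.snapshot(n);print(n,np.round(d['mtx'],1).tolist(),np.round(d['R'],3).tolist(),np.round(d['t'],1).tolist())
    cv2.imwrite(f'pics/{n}0.png',cv2.resize(d['color'][:,:,::-1],(800,600),interpolation=cv2.INTER_CUBIC))
    np.savez(f'{n}.npz',mtx=d['mtx'],R=d['R'],t=d['t'])
E
```

```text
pics
0.0 [ 248.78530358 -626.77522047  198.36179643] [[0.929, 0.369, -0.001], [0.369, -0.929, 0.002], [-0.0, -0.002, -1.0]] 85.57329072164256
scene [[445.6, 0.0, 252.3], [0.0, 445.6, 193.2], [0.0, 0.0, 1.0]] [[-0.354, 0.935, 0.01], [0.71, 0.275, -0.648], [-0.609, -0.222, -0.762]] [196.4, -355.3, 1732.8]
top [[446.7, 0.0, 264.8], [0.0, 446.7, 192.5], [0.0, 0.0, 1.0]] [[-0.009, -1.0, 0.004], [-0.972, 0.008, -0.234], [0.234, -0.006, -0.972]] [5.1, 585.9, 1017.2]
```

View pics/scene0.png

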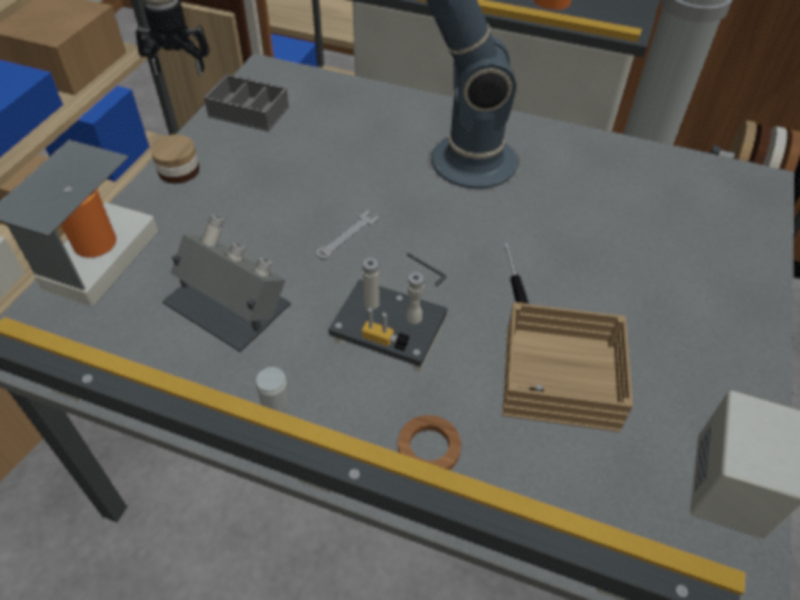

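View pics/top0.png

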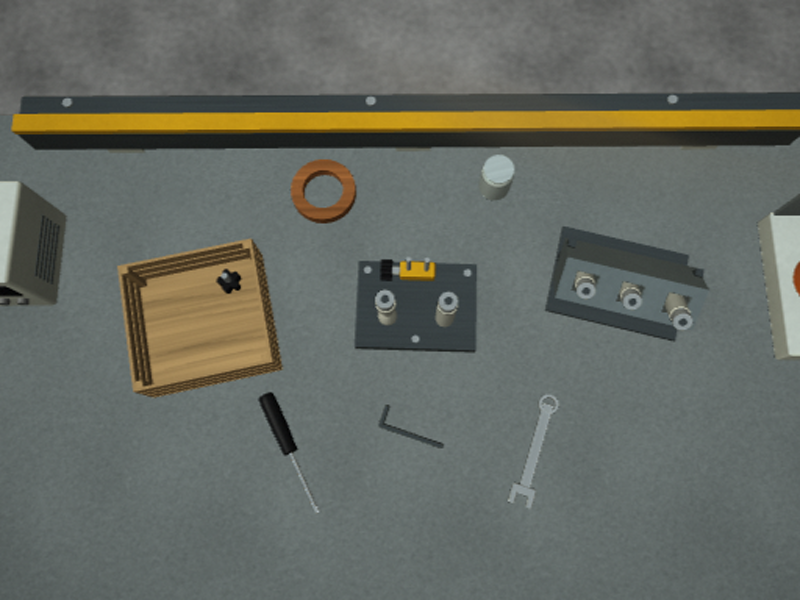

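The worn roller is the +y one: top view (385,300), scene view (415,300). The good one is at top (447,300). The crate is on the left and the rack on the right. The long spare is in the -y pocket, with its cap at top (681,319) and scene (215,220).

```bash
cat > h.py <<'E'
import numpy as np
C={n:np.load(f'{n}.npz') for n in('scene','top')}
def ray(n,u,v,s=1.5625):
    c=C[n];d=c['R'].T@np.linalg.solve(c['mtx'],[(u+.5)/s-.5,(v+.5)/s-.5,1]);return -c['R'].T@c['t'],d
def atz(n,u,v,z):
    o,d=ray(n,u,v);return np.round(o+d*(z-o[2])/d[2],1)
def tri(a,b):
    o1,d1=ray('top',*a);o2,d2=ray('scene',*b)
    k=np.linalg.lstsq(np.c_[d1,-d2],o2-o1,rcond=None)[0];p,q=o1+k[0]*d1,o2+k[1]*d2
    return np.round((p+q)/2,1),round(np.linalg.norm(p-q),1)
def proj(n,X,s=1.5625):
    c=C[n];p=c['mtx']@(c['R']@np.asarray(X,float)+c['t']);return (p[:2]/p[2]+.5)*s-.5
E
python3 - <<'E'
from h import *
import cv2
print('worn',atz('top',385,298,165),atz('scene',416,279,165),tri((385,298),(416,279)))
print('good',atz('top',447.5,298,165),atz('scene',371,264,165))
print('plate',[atz('top',*p,50) for p in((359,261),(477,263),(475,351),(355,348))])
print('crate',[atz('top',*p,85) for p in((118,266),(255,240),(282,369),(138,395))])
print('spare',atz('top',681.5,320,142),atz('scene',216,218,142),tri((681.5,320),(216,218)))
print('shorts',[atz('top',*p,119) for p in((586,290),(632,301))])
ims=[]
for n,(u,v),w in(('top',(640,300),90),('scene',(220,270),90),('top',(415,300),80),('scene',(390,300),80)):
    im=cv2.imread(f'pics/{n}0.png')[v-w:v+w,u-w:u+w];ims.append(cv2.resize(im,(400,300) if 0 else (300,300),interpolation=cv2.INTER_CUBIC))
cv2.imwrite('pics/c.png',np.vstack([np.hstack(ims[:2]),np.hstack(ims[2:])]))
E
```

```text
worn [567.7  41.4 165. ] [574.1  46.5 165. ] (array([568.9,  43.2, 158.6]), np.float64(3.1))
good [567.  -47.1 165. ] [569.  -42.5 165. ]
plate [array([657.5,  87.4,  50. ]), array([ 652.6, -102.2,   50. ]), array([509.7, -94.7,  50. ]), array([516. ,  92.4,  50. ])]
crate [array([641.9, 458.1,  85. ]), array([682.5, 247.8,  85. ]), array([479.2, 198.6,  85. ]), array([442.3, 410.7,  85. ])]
spare [ 537.1 -385.4  142. ] [ 543.6 -384.   142. ] (array([ 538.4, -388. ,  136.1]), np.float64(0.5))
shorts [array([ 588.8, -256.5,  119. ]), array([ 571.3, -323.7,  119. ])]
```

View pics/c.png

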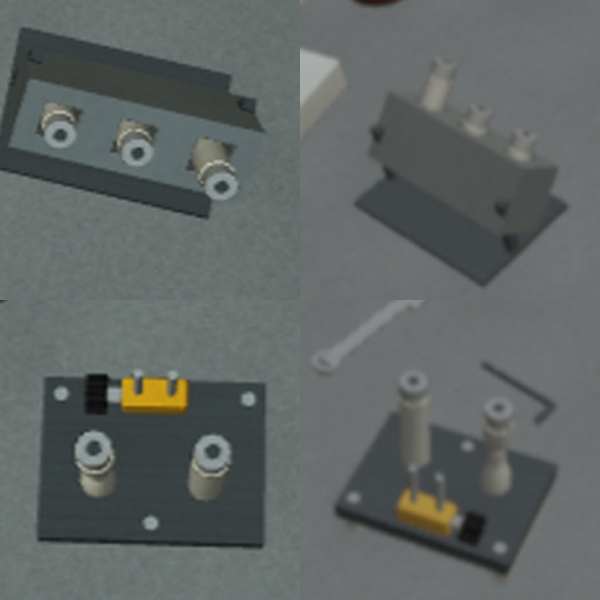

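The crops refine the caps: worn at top (384.6,299.5) and scene (415.6,277.6), spare at top (682.6,321) and scene (216.4,220.2).

Working values:
- **Plate:** yaw about -0.035, hole_left at about (566,41).
- **Rack:** yaw about -0.25, with the long spare in the -y pocket and its face centre at about (570,-395,100). The sizes agree.

I'm moving to the worn roller.

Call:
send_rows(targets=[{"roll": 7.9,"fingers": 0.3},{"roll": 7.9,"fingers": 0.3},{"roll": 7.9,"fingers": 0.3},{"x": 1.6,"y": -3.8,"z": -0.2,"fingers": 0.3},{"x": 1.6,"y": -3.8,"z": -0.2,"fingers": 0.3},{"x": 1.6,"y": -3.8,"z": -0.2,"fingers": 0.3},{"x": 1.6,"y": -3.8,"z": -0.2,"fingers": 0.3},{"x": 1.6,"y": -3.8,"z": -0.2,"fingers": 0.3},{"x": 1.6,"y": -3.8,"fingers": 0.3},{"x": 1.6,"y": -3.8,"fingers": 0.3},{"x": 1.6,"y": -3.8,"fingers": 0.3},{"x": 1.6,"y": -3.8,"fingers": 0.3}], grip_force=50)

```text
schema error: expected keys fingers, x, y, z, roll
```

Call:
send_rows(targets=[{"x": 1.6,"y": -3.8,"fingers": 0.3},{"x": 1.6,"y": -3.8,"fingers": 0.3},{"x": 1.6,"y": -3.8,"fingers": 0.3},{"x": 1.6,"y": -3.8,"fingers": 0.3},{"x": 1.6,"y": -3.8,"fingers": 0.3},{"x": 1.6,"y": -3.8,"fingers": 0.3},{"x": 1.6,"y": -3.8,"fingers": 0.3},{"x": 1.6,"y": -3.8,"fingers": 0.3},{"fingers": 0.3}])

```text
schema error: expected keys fingers, x, y, z, roll
```

All five keys are needed in each row.

Call:
send_rows(targets=[{"x": 0,"y": 0,"z": -0.3,"roll": 7.9,"fingers": 0.3},{"x": 0,"y": 0,"z": -0.3,"roll": 7.9,"fingers": 0.3},{"x": 0,"y": 0,"z": -0.3,"roll": 7.9,"fingers": 0.3},{"x": 1.6,"y": -3.8,"z": 0,"roll": 0,"fingers": 0.3},{"x": 1.6,"y": -3.8,"z": 0,"roll": 0,"fingers": 0.3},{"x": 1.6,"y": -3.8,"z": 0,"roll": 0,"fingers": 0.3},{"x": 1.6,"y": -3.8,"z": 0,"roll": 0,"fingers": 0.3},{"x": 1.6,"y": -3.8,"z": 0,"roll": 0,"fingers": 0.3},{"x": 1.6,"y": -3.8,"z": 0,"roll": 0,"fingers": 0.3},{"x": 1.6,"y": -3.8,"z": 0,"roll": 0,"fingers": 0.3},{"x": 1.6,"y": -3.8,"z": 0,"roll": 0,"fingers": 0.3},{"x": 1.6,"y": -3.8,"z": 0,"roll": 0,"fingers": 0.3}], grip_force=50)

```text
time: 1.6
ee_pos: [405.4, -289.3, 208.2]
eef_rot: [[0.999, -0.036, -0.0], [-0.036, -0.999, 0.0], [-0.0, -0.0, -1.0]]
contact_force: [0.5, -0.4, 0.9]
width: 59.7
grasp_force: 0.0
```

Call:
send_rows(targets=[{"x": 1.6,"y": -3.8,"z": 0,"roll": 0,"fingers": 0.3},{"x": 1.6,"y": -3.8,"z": 0,"roll": 0,"fingers": 0.3},{"x": 1.6,"y": -3.8,"z": 0,"roll": 0,"fingers": 0.3},{"x": 1.6,"y": -3.8,"z": 0,"roll": 0,"fingers": 0.3},{"x": 1.6,"y": -3.8,"z": 0,"roll": 0,"fingers": 0.3},{"x": 1.6,"y": -3.8,"z": 0,"roll": 0,"fingers": 0.3},{"x": 1.6,"y": -3.8,"z": 0,"roll": 0,"fingers": 0.3},{"x": 1.6,"y": -3.8,"z": 0,"roll": 0,"fingers": 0.3},{"x": 0,"y": 0,"z": 0,"roll": 0,"fingers": 0.3}])

```text
time: 2.72
ee_pos: [544.5, 12.5, 208.1]
eef_rot: [[1.0, -0.029, -0.0], [-0.029, -1.0, 0.002], [-0.0, -0.002, -1.0]]
contact_force: [-0.4, -0.9, -0.2]
width: 59.8
grasp_force: 0.0
```

Call:
send_rows(targets=[{"x": 1.1,"y": -1.5,"z": 0,"roll": 0,"fingers": 0.3},{"x": 1.0,"y": -1.5,"z": 0,"roll": 0,"fingers": 0.3},{"x": 0,"y": 0,"z": 1.5,"roll": 0,"fingers": 0.3},{"x": 0,"y": 0,"z": 2.4,"roll": 0,"fingers": 0.3},{"x": 0,"y": 0,"z": 2.4,"roll": 0,"fingers": 0.3},{"x": 0,"y": 0,"z": 2.4,"roll": 0,"fingers": 0.3},{"x": 0,"y": 0,"z": 0,"roll": 0,"fingers": 0.3}])

```text
time: 3.6
ee_pos: [563.8, 36.6, 118.8]
eef_rot: [[0.999, -0.037, -0.006], [-0.037, -0.999, -0.001], [-0.006, 0.001, -1.0]]
contact_force: [-0.1, 0.3, -0.7]
width: 59.9
grasp_force: 0.0
```

```bash
python3 - <<'E'
from station import manip
import cv2,numpy as np
ims=[]
for n,(u,v),w in(('top',(266,192),64),('scene',(250,190),64)):
    im=manip.snapshot(n)['color'][v-w:v+w,u-w:u+w,::-1];ims.append(cv2.resize(im,(400,400),interpolation=cv2.INTER_CUBIC))
cv2.imwrite('pics/d.png',np.hstack(ims))
E
```

```text
(no output)
```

View pics/d.png

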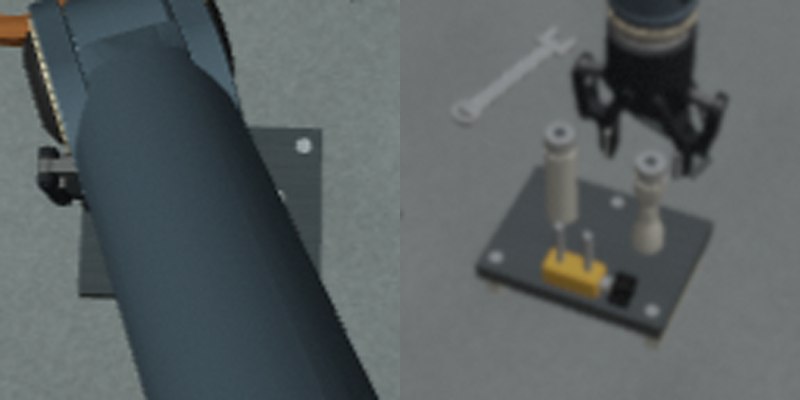

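```bash
python3 - <<'E'
from h import *
from station import manip
s=manip.observe();print(s['time'],s['ee_pos'],s['width'])
P=s['ee_pos']
for X in(P,P+[0,30,0],P+[0,-30,0],[566,41.4,165],[566,41.4,50],[566,41.4,119],P+[0,0,13],[540,36,119]):
    q=(proj('scene',X)+.5)/1.5625-.5;print(X,np.round((q-[186,126]+.5)*3.125+[400,0]))
E
```

```text
3.7 [566.03183114  37.29427162 121.39425639] 60.14648438774037
[566.03183114  37.29427162 121.39425639] [644. 188.]
[566.03183114  67.29427162 121.39425639] [674. 197.]
[566.03183114   7.29427162 121.39425639] [613. 180.]
[566, 41.4, 165] [649. 158.]
[566, 41.4, 50] [646. 238.]
[566, 41.4, 119] [648. 191.]
[566.03183114  37.29427162 134.39425639] [644. 179.]
[540, 36, 119] [652. 170.]
```

```bash
python3 - <<'E'
from h import *
from station import manip
import cv2
d=manip.snapshot('scene');print(d['mtx'][0],np.round(d['t'],1),np.round(d['R'],3).tolist())
im=cv2.resize(d['color'][126:216,206:326,::-1],None,fx=6,fy=6,interpolation=cv2.INTER_CUBIC)
P=manip.observe()['ee_pos']
for X in(P,P+[0,30,10],P+[0,-30,10],[566,41.4,165],[566,41.4,128]):
    q=(proj('scene',X)+.5)/1.5625-.5; q=(q-[206,126]+.5)*6-.5; cv2.drawMarker(im,tuple(int(i) for i in q),(0,0,255),0,10,1)
cv2.imwrite('pics/e.png',im)
E
```

```text
[445.55462012   0.         252.30689471] [ 196.4 -355.3 1732.8] [[-0.354, 0.935, 0.01], [0.71, 0.275, -0.648], [-0.609, -0.222, -0.762]]
```

View pics/e.png

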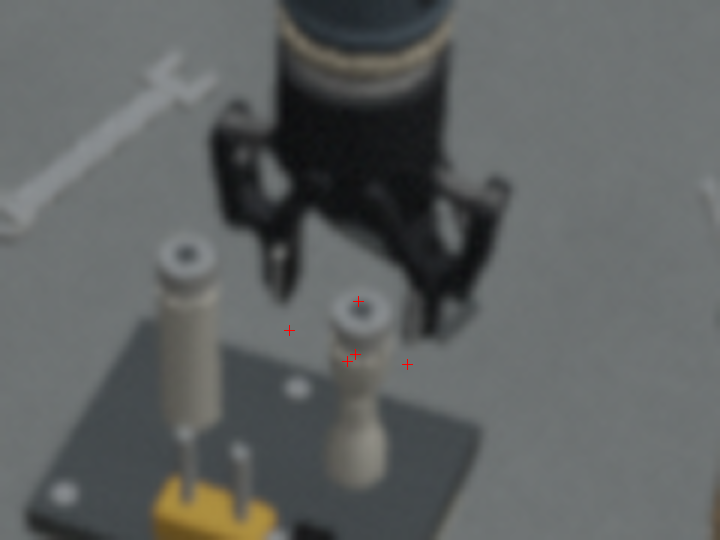

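```bash
python3 - <<'E'
from h import *
from station import manip
P=np.array([566,38,121])
for X in([566,90,160],[566,90,200],[540,90,160],[540,90,200]):
    q=(proj('top',X)+.5)/1.5625-.5;print('top',X,np.round((q-[202,128]+.5)*3.125-.5))
for X in([566,38,121],[566,38,175],[566,38,195],[566,38,290],[540,38,195],[540,38,290],[566,38,260],[540,38,260],[570,42,165],[570,42,50]):
    q=(proj('scene',X)+.5)/1.5625-.5;print('sc',X,np.round((q-[206,126]+.5)*6-.5))
s=manip.observe();print(s['joint_positions'],s['eef_rot'],s['ee_pos'])
E
```

```text
top [566, 90, 160] [ 71. 201.]
top [566, 90, 200] [ 66. 187.]
top [540, 90, 160] [ 71. 237.]
top [540, 90, 200] [ 66. 224.]
sc [566, 38, 121] [349. 362.]
sc [566, 38, 175] [352. 285.]
sc [566, 38, 195] [354. 256.]
sc [566, 38, 290] [360. 105.]
sc [540, 38, 195] [372. 218.]
sc [540, 38, 290] [380.  67.]
sc [566, 38, 260] [358. 154.]
sc [540, 38, 260] [378. 116.]
sc [570, 42, 165] [357. 308.]
sc [570, 42, 50] [350. 463.]
[ 0.12463604  0.39870559 -0.33911365  1.86008209  0.16476447  0.90887883
 -1.89839707] [[ 9.99342824e-01 -3.62309513e-02  1.11320860e-03]
 [-3.62309400e-02 -9.99343443e-01 -3.03858349e-05]
 [ 1.11357863e-03 -9.96672802e-06 -9.99999380e-01]] [566.55727034  37.47829424 122.01447538]
```

The two tips sit at (283,298) and (430,338), either side of the cap at (361,312). They look a bit high, so I'll go 12 mm lower, which is safe either way, shift 3 mm in y and close.

Call:
send_rows(targets=[{"x": 0.2,"y": -0.3,"z": 1.2,"roll": 0,"fingers": 0.3},{"x": 0,"y": 0,"z": 0,"roll": 0,"fingers": 0.6},{"x": 0,"y": 0,"z": 0,"roll": 0,"fingers": 1},{"x": 0,"y": 0,"z": 0,"roll": 0,"fingers": 1},{"x": 0,"y": 0,"z": 0,"roll": 0,"fingers": 1},{"x": 0,"y": 0,"z": 0,"roll": 0,"fingers": 1}], grip_force=40)

```text
time: 4.5
ee_pos: [568.3, 40.7, 109.6]
eef_rot: [[0.999, -0.036, 0.001], [-0.036, -0.999, 0.0], [0.0, -0.0, -1.0]]
contact_force: [0.5, 0.8, 0.0]
width: 27.1
grasp_force: 39.7
```

Call:
send_rows(targets=[{"x": 0,"y": 0,"z": -1.5,"roll": 0,"fingers": 1},{"x": 0,"y": 0,"z": -3,"roll": 0,"fingers": 1},{"x": 0,"y": 0,"z": -3,"roll": 0,"fingers": 1},{"x": 0,"y": 0,"z": -3,"roll": 0,"fingers": 1},{"x": -0.4,"y": -2.5,"z": 0,"roll": 0,"fingers": 1},{"x": -0.4,"y": -4,"z": 0,"roll": 0,"fingers": 1},{"x": -0.4,"y": -4,"z": 0,"roll": 0,"fingers": 1},{"x": -0.4,"y": -4,"z": 0,"roll": 0,"fingers": 1},{"x": -0.4,"y": -4,"z": 0,"roll": 0,"fingers": 1},{"x": -0.4,"y": -4,"z": 0,"roll": 0,"fingers": 1},{"x": -0.4,"y": -4,"z": 0,"roll": 0,"fingers": 1},{"x": -0.4,"y": -2.5,"z": 0,"roll": 0,"fingers": 1}])

```text
time: 6.0
ee_pos: [545.9, 333.8, 215.3]
eef_rot: [[0.999, -0.034, 0.0], [-0.034, -0.999, 0.001], [0.0, -0.001, -1.0]]
contact_force: [-0.1, 0.1, -1.2]
width: 27.2
grasp_force: 39.6
```

```bash
python3 - <<'E'
from station import manip
import cv2
d=manip.snapshot('scene');s=manip.observe();print(s['ee_pos'],s['width'],s['contact_force'])
cv2.imwrite('pics/f.png',cv2.resize(d['color'][110:290,200:440,::-1],None,fx=3.3,fy=3.3,interpolation=cv2.INTER_CUBIC))
E
```

```text
[544.43639637 337.70416567 215.25938166] 27.101748679074174 [ 1.02513966  4.1120264  -1.18115861]
```

View pics/f.png

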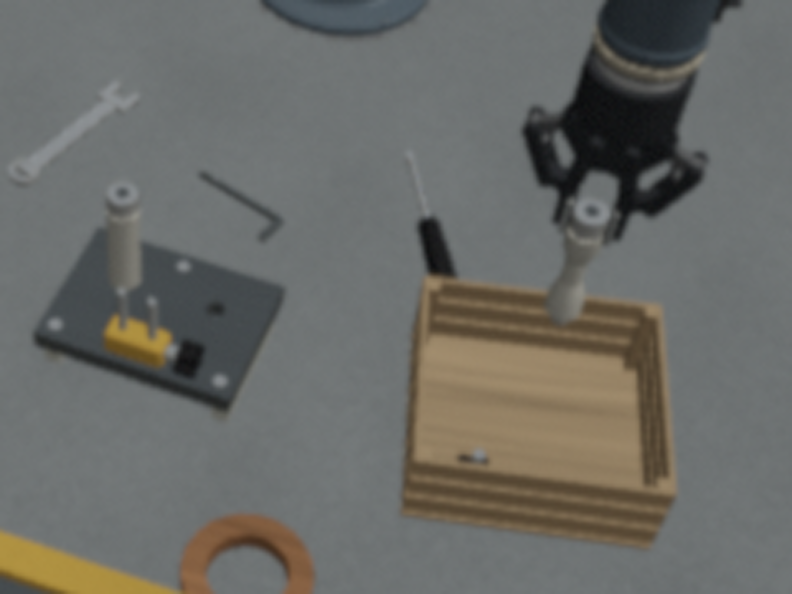

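The worn roller is held upright over the crate, with its cap at (592,212) and waist at (575,270). The emptied hole is visible at (215,308). I'll check the positions from these.

```bash
python3 - <<'E'
from h import *
f=lambda u,v:((u/3.3+200)*1.5625,(v/3.3+110)*1.5625)
print('hole',atz('scene',*f(215,308),50))
for z in(250,265,270,275): print(z,atz('scene',*f(592,212),z))
print('good cap',atz('scene',*f(123,193),165))
for X in([546,335,215],[546,335,234],[546,335,270],[546,335,140]):
    print(X,((proj('scene',X)/1.5625)-[200,110])*3.3)
print('plate corners',[atz('scene',*f(*p),50) for p in((97,232),(285,290),(230,402),(37,338))])
E
```

```text
hole [570.   45.6  50. ]
250 [528.5 336.2 250. ]
265 [543.7 335.5 265. ]
270 [548.8 335.3 270. ]
275 [553.8 335.1 275. ]
good cap [567.4 -43.6 165. ]
[546, 335, 215] [576.51094729 256.88116384]
[546, 335, 234] [581.83313428 240.88108025]
[546, 335, 270] [592.29434471 209.43155742]
[546, 335, 140] [556.7358766  316.33093224]
plate corners [array([522.9, -90.2,  50. ]), array([526.7,  98.5,  50. ]), array([663.9,  92.9,  50. ]), array([659.9, -91.1,  50. ])]
```

Call:
send_rows(targets=[{"x": 0,"y": 0,"z": 2,"roll": 0,"fingers": 1},{"x": 0,"y": 0,"z": 4,"roll": 0,"fingers": 1},{"x": 0,"y": 0,"z": 4,"roll": 0,"fingers": 1},{"x": 0,"y": 0,"z": 2,"roll": 0,"fingers": 1},{"x": 0,"y": 0,"z": 0,"roll": 0,"fingers": 1},{"x": 0,"y": 0,"z": 0,"roll": 0,"fingers": 0.2},{"x": 0,"y": 0,"z": 0,"roll": 0,"fingers": 0.2},{"x": 0,"y": 0,"z": 0,"roll": 0,"fingers": 0.2},{"x": 0,"y": 0,"z": -3,"roll": 0,"fingers": 0.2},{"x": 0,"y": 0,"z": -5,"roll": 0,"fingers": 0.4},{"x": 0,"y": 0,"z": -5,"roll": 0,"fingers": 0.4},{"x": 0,"y": 2,"z": -1,"roll": 0,"fingers": 0.4}])

```text
time: 7.55
ee_pos: [546.9, 314.7, 239.3]
eef_rot: [[0.999, -0.033, 0.007], [-0.033, -0.999, 0.006], [0.007, -0.006, -1.0]]
contact_force: [0.4, 0.4, -0.1]
width: 51.1
grasp_force: 0.0
```

```bash
python3 - <<'E'
from station import manip
import cv2
print(manip.hold_point_z)
d=manip.snapshot('scene');s=manip.observe();print(s['ee_pos'],s['width'],s['contact_force'])
cv2.imwrite('pics/g.png',cv2.resize(d['color'][150:290,300:440,::-1],None,fx=3,fy=3,interpolation=cv2.INTER_CUBIC))
E
```

```text
18.700000000000003
[547.59565533 309.26684719 238.31959836] 51.050043266648444 [ 0.15099694 -2.06386881  0.01693057]
```

View pics/g.png

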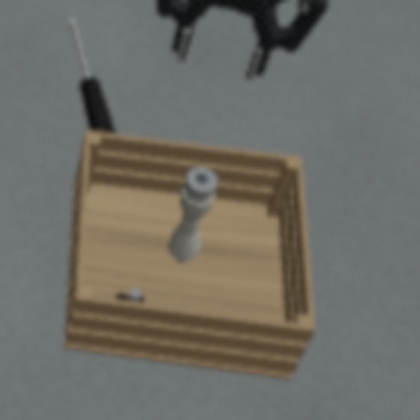

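The worn roller stands inside the crate at (200,180) in this crop, well within the walls. The tips are at (182,55) and (252,75). I'll work out the tip offset and the route to the rack.

```bash
python3 - <<'E'
from h import *
P=np.array([547.6,309.5,238.3])
for dz in(0,8,30): print(dz,[np.round((proj('scene',P+[0,s,dz])/1.5625-[300,150])*3) for s in(30,-30)])
R=np.array([[.999,-.034],[-.034,-.999]])
a=-.25;x=np.array([np.cos(a),np.sin(a)])
T=np.array([570.3,-395.2])-x*25.7  # s=40 out
print(T,R.T@(T-P[:2]))
print(((C['scene']['R'].T)@(-C['scene']['t'])),((C['top']['R'].T)@(-C['top']['t'])))
E
```

```text
0 [array([235.,  98.]), array([166.,  80.])]
8 [array([237.,  92.]), array([167.,  73.])]
30 [array([243.,  75.]), array([172.,  56.])]
[ 545.39895076 -388.84171825] [ 21.54477023 697.7182122 ]
[1376.48399713  298.9514148  1087.7796439 ] [ 332.10363463    6.34644945 1125.89734744]
```

Call:
send_rows(targets=[{"x": -0.3,"y": 3,"z": 0,"roll": 0,"fingers": 0.7},{"x": -0.3,"y": 4,"z": 0,"roll": 0,"fingers": 1},{"x": -0.3,"y": 4,"z": 0,"roll": 0,"fingers": 1},{"x": -0.3,"y": 4,"z": 0,"roll": 0,"fingers": 1},{"x": -0.3,"y": 4,"z": 0,"roll": 0,"fingers": 1},{"x": -0.3,"y": 4,"z": 0,"roll": 0,"fingers": 1},{"x": -0.3,"y": 4,"z": 0,"roll": 0,"fingers": 1},{"x": -0.3,"y": 4,"z": 0,"roll": 0,"fingers": 1},{"x": -0.3,"y": 4,"z": 0,"roll": 0,"fingers": 1},{"x": -0.3,"y": 4,"z": 0,"roll": 0,"fingers": 1},{"x": -0.3,"y": 4,"z": 0,"roll": 0,"fingers": 1},{"x": 0,"y": 4,"z": 0,"roll": 0,"fingers": 1}])

```text
time: 9.1
ee_pos: [494.5, -158.6, 233.1]
eef_rot: [[0.999, -0.037, -0.002], [-0.037, -0.999, 0.0], [-0.002, -0.0, -1.0]]
contact_force: [0.4, 0.3, 0.6]
width: 0.1
grasp_force: 0.0
```

Call:
send_rows(targets=[{"x": 0,"y": 0,"z": 4,"roll": 6.1,"fingers": 1},{"x": 0,"y": 0,"z": 5,"roll": 6.1,"fingers": 1},{"x": 0,"y": 0,"z": 5,"roll": 0,"fingers": 1},{"x": 0,"y": 0,"z": 4,"roll": 0,"fingers": 1},{"x": 0,"y": 0,"z": 3,"roll": 0,"fingers": 1},{"x": 0,"y": 0,"z": 1.5,"roll": 0,"fingers": 1},{"x": 0,"y": 0,"z": 0,"roll": 0,"fingers": 1}])

```text
time: 9.98
ee_pos: [494.9, -156.9, 8.4]
eef_rot: [[0.969, -0.247, -0.003], [-0.247, -0.969, 0.001], [-0.003, 0.0, -1.0]]
contact_force: [-0.4, 0.1, 0.7]
width: 0.2
grasp_force: 0.0
```

Call:
send_rows(targets=[{"x": 0,"y": 0,"z": 0.5,"roll": 0,"fingers": 1},{"x": 0,"y": 0,"z": 0.4,"roll": 0,"fingers": 1},{"x": 0,"y": 0,"z": 0.2,"roll": 0,"fingers": 1},{"x": 0,"y": 0,"z": 0,"roll": 0,"fingers": 1}])

```text
time: 10.48
ee_pos: [496.1, -157.0, -1.4]
eef_rot: [[0.969, -0.246, 0.0], [-0.246, -0.969, -0.0], [0.0, 0.0, -1.0]]
contact_force: [-0.2, -0.1, 0.1]
width: 0.1
grasp_force: 0.0
```

Call:
send_rows(targets=[{"x": 0,"y": 0,"z": 0.4,"roll": 0,"fingers": 1},{"x": 0,"y": 0,"z": 0.3,"roll": 0,"fingers": 1},{"x": 0,"y": 0,"z": 0,"roll": 0,"fingers": 1}])

```text
time: 10.85
ee_pos: [495.8, -156.9, -8.9]
eef_rot: [[0.969, -0.246, -0.001], [-0.246, -0.969, 0.0], [-0.001, 0.0, -1.0]]
contact_force: [-0.2, -0.4, -0.5]
width: -0.2
grasp_force: 0.0
```

Call:
send_rows(targets=[{"x": 0,"y": 0,"z": 0.4,"roll": 0,"fingers": 1},{"x": 0,"y": 0,"z": 0.2,"roll": 0,"fingers": 1},{"x": 0,"y": 0,"z": 0,"roll": 0,"fingers": 1}])

```text
time: 11.22
ee_pos: [495.9, -156.9, -14.8]
eef_rot: [[0.969, -0.246, -0.0], [-0.246, -0.969, 0.0], [-0.0, 0.0, -1.0]]
contact_force: [0.3, -0.1, 0.5]
width: 0.2
grasp_force: 0.0
```

Call:
send_rows(targets=[{"x": 0,"y": 0,"z": 0.3,"roll": 0,"fingers": 1},{"x": 0,"y": 0,"z": 0.2,"roll": 0,"fingers": 1},{"x": 0,"y": 0,"z": 0,"roll": 0,"fingers": 1}])

```text
time: 11.6
ee_pos: [495.9, -156.9, -19.8]
eef_rot: [[0.969, -0.246, -0.0], [-0.246, -0.969, 0.0], [-0.0, 0.0, -1.0]]
contact_force: [0.1, -0.1, 0.4]
width: 0.1
grasp_force: 0.0
```

Call:
send_rows(targets=[{"x": 0,"y": 0,"z": 0.3,"roll": 0,"fingers": 1},{"x": 0,"y": 0,"z": 0.2,"roll": 0,"fingers": 1},{"x": 0,"y": 0,"z": 0,"roll": 0,"fingers": 1}])

```text
time: 11.98
ee_pos: [495.9, -156.9, -24.8]
eef_rot: [[0.969, -0.246, -0.0], [-0.246, -0.969, 0.0], [-0.0, 0.0, -1.0]]
contact_force: [0.8, -0.3, 0.4]
width: 0.1
grasp_force: 0.0
```

The fingertips are really about 28 mm above the reported TCP, since there was no bench contact at -25. I'll apply that offset. Next I rise and go over the spare.

Call:
send_rows(targets=[{"x": 0,"y": 0,"z": -4,"roll": 0,"fingers": 1},{"x": 0,"y": 0,"z": -5,"roll": 0,"fingers": 1},{"x": 0,"y": 0,"z": -5,"roll": 0,"fingers": 0.4},{"x": 0,"y": 0,"z": -3.5,"roll": 0,"fingers": 0.4},{"x": 1.5,"y": 3,"z": 0,"roll": 0,"fingers": 0.4},{"x": 2,"y": 4,"z": 0,"roll": 0,"fingers": 0.4},{"x": 2,"y": 4,"z": 0,"roll": 0,"fingers": 0.4},{"x": 2,"y": 4,"z": 0,"roll": 0,"fingers": 0.4},{"x": 2,"y": 4,"z": 0,"roll": 0,"fingers": 0.4},{"x": 1.4,"y": 2.3,"z": 0,"roll": 0,"fingers": 0.4},{"x": 0,"y": 0,"z": 0,"roll": 0,"fingers": 0.4},{"x": 0,"y": 0,"z": 0,"roll": 0,"fingers": 0.4}])

```text
time: 13.48
ee_pos: [549.2, -388.6, 150.1]
eef_rot: [[0.97, -0.245, -0.001], [-0.245, -0.97, 0.001], [-0.001, -0.001, -1.0]]
contact_force: [-0.7, 1.4, 0.2]
width: 51.4
grasp_force: 0.0
```

```bash
python3 - <<'E'
from station import manip
import cv2
d=manip.snapshot('scene');s=manip.observe();print(s['ee_pos'],s['width'],s['contact_force'])
cv2.imwrite('pics/i.png',cv2.resize(d['color'][80:230,80:230,::-1],None,fx=4,fy=4,interpolation=cv2.INTER_CUBIC))
E
```

```text
[ 549.36756989 -388.29974861  150.36103763] 50.986022707105676 [0.34092546 0.83717185 0.48639544]
```

View pics/i.png

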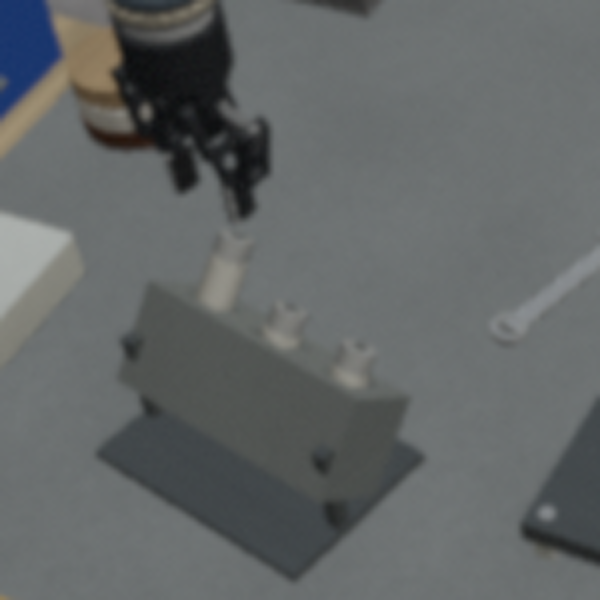

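The open tips at (185,190) and (240,215) sit just above the long spare's cap at (236,240). I'll check this against projections.

```bash
python3 - <<'E'
from h import *
f=lambda X:np.round((proj('scene',X)/1.5625-[80,80])*4)
P=np.array([549.3,-388.5,150.3]);y=np.array([.247,.969,0])
print('tips',[f(P+y*s*28+[0,0,dz]) for dz in(28,35) for s in(1,-1)])
print('cap',f([536,-386.5,142]),'axis at face',f([570.3,-395.2,100]))
print('obs cap', atz('scene',*[(c/4+80)*1.5625 for c in(236,243)],142))
E
```

```text
tips [array([242., 220.]), array([189., 192.]), array([240., 213.]), array([187., 185.])]
cap [235. 231.] axis at face [213. 296.]
obs cap [ 547.6 -379.   142. ]
```

Call:
send_rows(targets=[{"x": 0.2,"y": -0.2,"z": 2,"roll": 0,"fingers": 0.4},{"x": 0,"y": 0,"z": 2.5,"roll": 0,"fingers": 0.4},{"x": 0,"y": 0,"z": 1.4,"roll": 0,"fingers": 0.4},{"x": 0,"y": 0,"z": 1,"roll": 0,"fingers": 0.4},{"x": 0,"y": 0,"z": 0,"roll": 0,"fingers": 0.4}], grip_force=30)

```text
time: 14.15
ee_pos: [551.4, -388.4, 80.6]
eef_rot: [[0.969, -0.246, -0.001], [-0.246, -0.969, 0.001], [-0.001, -0.0, -1.0]]
contact_force: [0.6, 1.1, -0.4]
width: 51.2
grasp_force: 0.0
```

Call:
send_rows(targets=[{"x": 0,"y": 0,"z": 0,"roll": 0,"fingers": 0.7},{"x": 0,"y": 0,"z": 0,"roll": 0,"fingers": 1},{"x": 0,"y": 0,"z": 0,"roll": 0,"fingers": 1},{"x": 0,"y": 0,"z": 0,"roll": 0,"fingers": 1}])

```text
time: 14.65
ee_pos: [552.2, -389.3, 82.4]
eef_rot: [[0.969, -0.246, 0.001], [-0.246, -0.969, -0.001], [0.002, 0.001, -1.0]]
contact_force: [-0.6, -0.2, 4.1]
width: 28.9
grasp_force: 29.8
```

Call:
send_rows(targets=[{"x": -0.64,"y": 0,"z": -0.77,"roll": 0,"fingers": 1},{"x": -0.96,"y": 0,"z": -1.15,"roll": 0,"fingers": 1},{"x": -0.96,"y": 0,"z": -1.15,"roll": 0,"fingers": 1},{"x": -0.96,"y": 0,"z": -1.15,"roll": 0,"fingers": 1},{"x": 0,"y": 0,"z": 0,"roll": 0,"fingers": 1}])

```text
time: 15.28
ee_pos: [516.7, -380.5, 125.0]
eef_rot: [[0.969, -0.247, 0.001], [-0.247, -0.969, -0.001], [0.001, 0.001, -1.0]]
contact_force: [-0.2, -1.5, -0.7]
width: 28.3
grasp_force: 29.7
```

Call:
send_rows(targets=[{"x": -0.96,"y": 0,"z": -1.15,"roll": 0,"fingers": 1},{"x": -0.96,"y": 0,"z": -1.15,"roll": 0,"fingers": 1},{"x": -0.64,"y": 0,"z": -0.8,"roll": 0,"fingers": 1},{"x": 0,"y": 0,"z": 0,"roll": 0,"fingers": 1}])

```text
time: 15.78
ee_pos: [492.6, -374.2, 155.7]
eef_rot: [[0.969, -0.247, 0.001], [-0.247, -0.969, -0.001], [0.001, 0.001, -1.0]]
contact_force: [0.2, 0.4, -1.2]
width: 28.8
grasp_force: 29.7
```

Drawn clear and held: the z force of -1.2 N is the roller's weight. The tool can't tilt, so I'll pivot the roller in the grip by pressing its lower sleeve against the rack's front edge. First I go back and down in front of the rack.

Call:
send_rows(targets=[{"x": -1.9,"y": 0,"z": 0,"roll": 0,"fingers": 1},{"x": -2,"y": 0,"z": 0,"roll": 0,"fingers": 1},{"x": 0,"y": 0,"z": 2,"roll": 0,"fingers": 1},{"x": 0,"y": 0,"z": 2.5,"roll": 0,"fingers": 1},{"x": 0,"y": 0,"z": 2,"roll": 0,"fingers": 1},{"x": 0,"y": 0,"z": 1,"roll": 0,"fingers": 1},{"x": 0,"y": 0,"z": 0,"roll": 0,"fingers": 1}])

```text
time: 16.65
ee_pos: [454.8, -363.9, 79.0]
eef_rot: [[0.969, -0.246, -0.001], [-0.246, -0.969, 0.001], [-0.001, -0.001, -1.0]]
contact_force: [-0.1, -0.1, -1.1]
width: 28.7
grasp_force: 29.7
```

```bash
python3 - <<'E'
from station import manip
import cv2,numpy as np
s=manip.observe();print(s['ee_pos'],s['width'],s['contact_force'])
ims=[]
for n,b in(('scene',(80,70)),('top',(370,130))):
    im=manip.snapshot(n)['color'][b[1]:b[1]+130,b[0]:b[0]+130,::-1];ims.append(cv2.resize(im,None,fx=3,fy=3,interpolation=cv2.INTER_CUBIC))
cv2.imwrite('pics/j.png',np.hstack(ims))
E
```

```text
[ 454.75205781 -363.90532018   78.99338772] 28.742811271085987 [-0.08689561 -0.09107527 -1.08907685]
```

View pics/j.png

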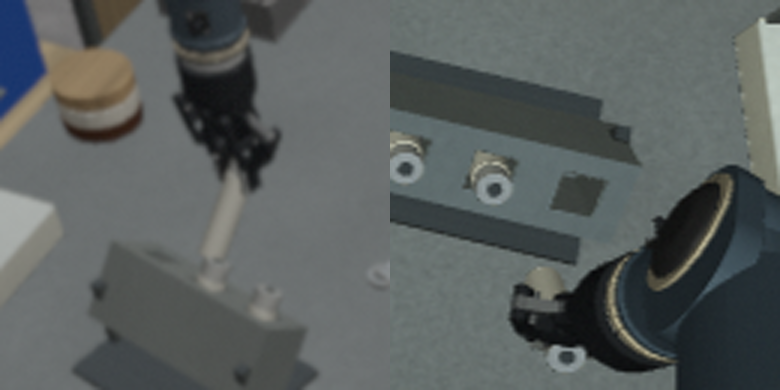

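The spare is still at its 40° lean in the grip: cap at (568,358) in the top crop, body toward the rack, clear of the front edge. Now I push toward the edge.

Call:
send_rows(targets=[{"x": 1.2,"y": 0,"z": 0,"roll": 0,"fingers": 1},{"x": 1.2,"y": 0,"z": 0,"roll": 0,"fingers": 1},{"x": 0.6,"y": 0,"z": 0,"roll": 0,"fingers": 1},{"x": 0.7,"y": 0,"z": -0.3,"roll": 0,"fingers": 1},{"x": 0.7,"y": 0,"z": -0.3,"roll": 0,"fingers": 1},{"x": 0,"y": 0,"z": 0,"roll": 0,"fingers": 1}])

```text
time: 17.5
ee_pos: [497.5, -375.1, 85.5]
eef_rot: [[0.969, -0.246, -0.001], [-0.246, -0.969, 0.0], [-0.001, 0.0, -1.0]]
contact_force: [-2.0, 0.1, -3.1]
width: 28.6
grasp_force: 29.8
```

Call:
send_rows(targets=[{"x": 0.7,"y": 0,"z": -0.4,"roll": 0,"fingers": 1},{"x": 0.7,"y": 0,"z": -0.4,"roll": 0,"fingers": 1},{"x": 0.7,"y": 0,"z": -0.3,"roll": 0,"fingers": 1},{"x": 0.7,"y": 0,"z": -0.3,"roll": 0,"fingers": 1},{"x": 0.6,"y": 0,"z": -0.2,"roll": 0,"fingers": 1},{"x": 0,"y": 0,"z": 0,"roll": 0,"fingers": 1}])

```text
time: 18.25
ee_pos: [531.4, -383.7, 101.9]
eef_rot: [[0.969, -0.246, 0.001], [-0.246, -0.969, -0.001], [0.001, 0.0, -1.0]]
contact_force: [-2.7, 0.8, -0.1]
width: 28.6
grasp_force: 30.2
```

Call:
send_rows(targets=[{"x": -1,"y": 0,"z": 0,"roll": 0,"fingers": 1},{"x": -1,"y": 0,"z": -2,"roll": 0,"fingers": 1},{"x": 0,"y": 0,"z": -3,"roll": 0,"fingers": 1},{"x": 0,"y": 0,"z": -3,"roll": 0,"fingers": 1},{"x": 0,"y": 0,"z": -3,"roll": 0,"fingers": 1},{"x": 0,"y": 0,"z": -3,"roll": 0,"fingers": 1},{"x": 0,"y": 0,"z": -1,"roll": 0,"fingers": 1},{"x": 0,"y": 0,"z": 0,"roll": 0,"fingers": 1}])

```text
time: 19.25
ee_pos: [511.1, -378.6, 252.6]
eef_rot: [[0.969, -0.246, 0.002], [-0.246, -0.969, -0.001], [0.002, 0.001, -1.0]]
contact_force: [-0.4, -0.3, -1.3]
width: 28.2
grasp_force: 30.1
```

Call:
send_rows(targets=[{"x": -0.3,"y": -2,"z": 0,"roll": 0,"fingers": 1},{"x": -0.4,"y": -3.5,"z": 0,"roll": 0,"fingers": 1},{"x": -0.4,"y": -3.5,"z": 0,"roll": 0,"fingers": 1},{"x": -0.4,"y": -3.5,"z": 0,"roll": 0,"fingers": 1},{"x": -0.4,"y": -3.5,"z": 0,"roll": 0,"fingers": 1},{"x": -0.4,"y": -3.5,"z": 0,"roll": 0,"fingers": 1},{"x": -0.4,"y": -3.5,"z": 0,"roll": 0,"fingers": 1},{"x": -0.4,"y": -3.5,"z": 0,"roll": 0,"fingers": 1},{"x": -0.4,"y": -3.5,"z": 0,"roll": 0,"fingers": 1},{"x": -0.4,"y": -3.5,"z": 0,"roll": 0,"fingers": 1},{"x": -0.4,"y": -3.5,"z": 0,"roll": 0,"fingers": 1},{"x": -0.4,"y": -3.5,"z": 0,"roll": 0,"fingers": 1}])

```text
time: 20.75
ee_pos: [563.8, 28.3, 250.2]
eef_rot: [[0.97, -0.245, -0.003], [-0.245, -0.97, 0.0], [-0.003, 0.0, -1.0]]
contact_force: [0.2, -0.4, -1.2]
width: 28.3
grasp_force: 30.1
```

Call:
send_rows(targets=[{"x": -0.3,"y": -2,"z": 0,"roll": 0,"fingers": 1},{"x": 0,"y": 0,"z": 0,"roll": 0,"fingers": 1},{"x": 0,"y": 0,"z": 0,"roll": 0,"fingers": 1}])

```text
time: 21.12
ee_pos: [566.6, 44.9, 250.8]
eef_rot: [[0.969, -0.247, -0.002], [-0.247, -0.969, -0.001], [-0.001, 0.001, -1.0]]
contact_force: [-0.0, -0.2, -1.6]
width: 28.6
grasp_force: 30.1
```

Call:
send_rows(targets=[{"x": 0,"y": 0,"z": 2,"roll": 0,"fingers": 1},{"x": 0,"y": 0,"z": 3,"roll": 0,"fingers": 1},{"x": 0,"y": 0,"z": 3,"roll": 0,"fingers": 1},{"x": 0,"y": 0,"z": 1.5,"roll": 0,"fingers": 1},{"x": 0,"y": 0,"z": 1,"roll": 0,"fingers": 1},{"x": 0,"y": 0,"z": 0,"roll": 0,"fingers": 1},{"x": 0,"y": 0,"z": 0,"roll": 0,"fingers": 1}])

```text
time: 22.0
ee_pos: [568.1, 45.8, 147.6]
eef_rot: [[0.969, -0.246, 0.002], [-0.246, -0.969, 0.0], [0.002, -0.001, -1.0]]
contact_force: [-0.2, -0.1, -1.4]
width: 28.5
grasp_force: 30.1
```

```bash
python3 - <<'E'
from h import *
from station import manip
import cv2
s=manip.observe();P=s['ee_pos'];print(P,s['width'],s['contact_force'])
d=manip.snapshot('scene')['color'];b=(205,110);w,h=130,110
c=d[b[1]:b[1]+h,b[0]:b[0]+w].astype(int)
m=((c.min(2)>95)&(c[:,:,0]-c[:,:,2]>8)).astype(np.uint8)
n,l,st,ce=cv2.connectedComponentsWithStats(m)
im=cv2.resize(c[:,:,::-1].astype(np.uint8),None,fx=6,fy=5.4545*1.1 if 0 else 6,interpolation=cv2.INTER_CUBIC)[:600]
for i in range(1,n):
    if st[i,4]>60:
        ys,xs=np.nonzero(l==i);v=cv2.fitLine(np.c_[xs,ys].astype(np.float32),2,0,.01,.01).ravel()
        print(st[i],ce[i]+b,'ang',np.degrees(np.arctan2(v[0]*np.sign(v[1]),abs(v[1]))))
f=lambda X:(proj('scene',X)+.5)/1.5625-.5
for X in([567.5,-45,0],[P[0],P[1],0]):
    a,e=f([X[0],X[1],160]),f([X[0],X[1],80]);print('vertical ang',np.degrees(np.arctan2(*(e-a))),a,e)
for z in(50,80,95,137,190,210):
    q=(f([567.5,43,z])-b+.5)*6-.5;cv2.drawMarker(im,tuple(int(i) for i in q),(0,0,255),0,8,1)
cv2.imwrite('pics/k.png',im);cv2.imwrite('pics/k_raw.png',d[:,:,::-1])
E
```

```text
[568.1439929   45.80391821 147.61709107] 28.480268158499072 [-0.16210306 -0.14039947 -1.40730897]
vertical ang 1.4139659661689594 [236.66714492 169.40868979] [237.12047606 187.7745405 ]
vertical ang -2.8869424656933247 [266.48604288 178.05300173] [265.56558098 196.30551067]
```

View pics/k.png

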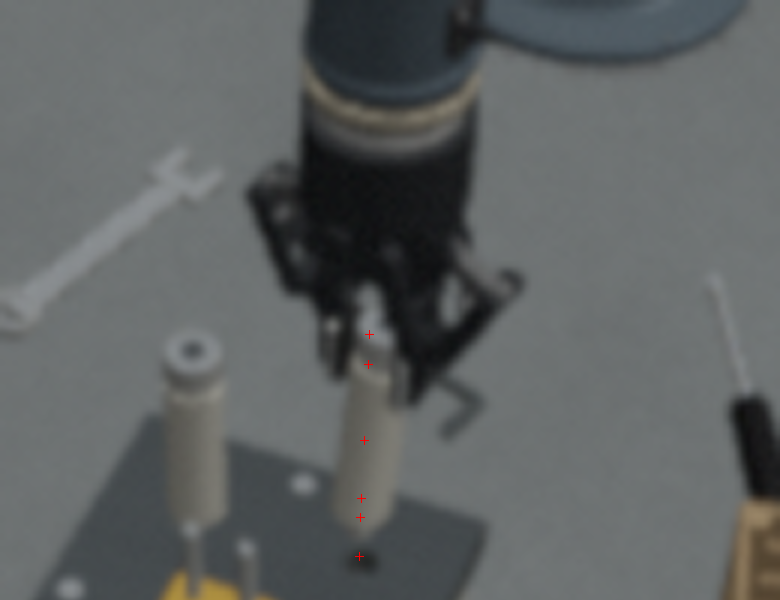

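This shows the spare over the hole: sleeve top at (378,368), sleeve bottom (362,522), hole (363,562). It still leans a few degrees with the foot toward +x. I'll quantify that numerically by fitting a cylinder silhouette.

```bash
cat > fit.py <<'E'
from h import *
import cv2
from scipy.optimize import minimize
# render the sleeve (15..110 mm) as a warm-coloured silhouette and fit foot position & tilts to R-B image
x=np.array([.969,-.247,0]);y=np.array([.247,.969,0])
def axis(a,b): v=np.array([0,0,1.])+np.tan(a)*x+np.tan(b)*y; return v/np.linalg.norm(v)
def sil(foot,ax,S=8,lo=15,hi=110,r=15,b=(205,110),w=130,h=110):
    e=np.cross(ax,[1,0,0]);e/=np.linalg.norm(e);g=np.cross(ax,e);t=np.linspace(0,2*np.pi,40)
    pts=[foot+ax*k+r*(np.cos(u)*e+np.sin(u)*g) for k in(lo,hi) for u in t]
    q=np.array([((proj('scene',p)+.5)/1.5625-.5-b+.5)*S for p in pts],np.float32)
    m=np.zeros((h*S,w*S),np.uint8);cv2.fillConvexPoly(m,cv2.convexHull(q).astype(np.int32),255)
    return cv2.resize(m,(w,h),interpolation=cv2.INTER_AREA)/255.
def fit(d,G,L=104,good=False):
    c=d[110:220,205:335].astype(float);k=c[:,:,0]-c[:,:,2]
    W=cv2.GaussianBlur(k,(0,0),.6)
    roi=np.zeros_like(W)
    def cost(p):
        dx,dy,dz,a,b=p;ax=axis(a,b);foot=G+[dx,dy,dz]-ax*L
        s=cv2.GaussianBlur(sil(foot,ax,hi=104),(0,0),.8)
        ring=cv2.dilate((s>.3).astype(np.uint8),np.ones((5,5)))>0
        n=W[ring&(s<.05)];i=W[s>.95]
        return -(np.median(i)-n.mean())/np.sqrt(i.var()+n.var()+4)+.002*(dz/4)**2
    best=None
    for a0 in(-.15,0,.1):
        for x0 in(0,8):
            r=minimize(cost,[x0,0,0,a0,0],method='Nelder-Mead',options=dict(initial_simplex=np.array([[x0,0,0,a0,0]]+[[x0+(i==0)*6,(i==1)*6,(i==2)*4,a0+(i==3)*.08,(i==4)*.06] for i in range(5)]),maxiter=250))
            if best is None or r.fun<best.fun:best=r
    dx,dy,dz,a,b=best.x;ax=axis(a,b);return round(best.fun,2),np.round(best.x,3),'foot',np.round(G+[dx,dy,dz]-ax*L,1),'tilt deg',np.round(np.degrees([a,b]),1)
E
timeout 300 python3 - <<'E'
from fit import *
d=cv2.imread('pics/k_raw.png')[:,:,::-1].astype(int)
for v in(176,190,195): print(v,(d[v,255:280,0]-d[v,255:280,2]).tolist(),d[v,255:280,1].tolist())
print(fit(d,np.array([568.1,45.8,194.6])))
print('good',fit(d,np.array([569,-44,139.])))
E
```

```text
176 [-6, -5, -6, -4, -5, -5, -5, -1, 4, 7, 8, 8, 8, 7, 6, 2, 0, -1, -2, -3, -5, -4, -6, -4, -5] [116, 117, 117, 115, 115, 114, 112, 103, 90, 91, 94, 98, 101, 101, 90, 74, 76, 70, 47, 53, 81, 104, 112, 113, 111]
190 [-7, -7, -6, -7, -6, 0, 6, 7, 8, 7, 8, 9, 9, 9, 8, 6, -1, -5, -5, -4, -5, -5, -4, -5, -5] [132, 125, 103, 80, 73, 77, 86, 92, 95, 101, 105, 112, 117, 121, 122, 121, 117, 114, 115, 115, 114, 114, 115, 115, 114]
195 [-8, -8, -9, -8, -6, -1, 5, 6, 8, 8, 8, 9, 8, 8, 5, -1, -7, -8, -9, -8, -9, -8, -7, -7, -8] [74, 73, 73, 74, 75, 80, 89, 94, 100, 105, 111, 116, 120, 118, 108, 89, 76, 73, 74, 73, 74, 74, 75, 78, 80]
(np.float64(-3.56), array([ 7.709,  1.995, -0.   , -0.075, -0.048]), 'foot', array([584.6,  50.7,  91. ]), 'tilt deg', array([-4.3, -2.8]))
good (np.float64(-4.61), array([ 1.683,  0.447, -0.   ,  0.072,  0.031]), 'foot', array([562.7, -44.8,  35.3]), 'tilt deg', array([4.1, 1.8]))
```

```bash
cat > ang.py <<'E'
from h import *
def edges(d,r0,r1,c0,c1):
    k=d[...,0].astype(float)-d[...,2];o=[]
    for v in range(r0,r1):
        m=np.nonzero(k[v,c0:c1]>1)[0]
        if len(m)<4: continue
        i,j=m[0],m[-1];a=k[v,c0:c1]
        L=i-(a[i]-1)/(a[i]-a[i-1]);Rr=j+(a[j]-1)/(a[j]-a[j+1]);o.append((v,L+c0,Rr+c0))
    o=np.array(o);g=lambda z:round(np.degrees(np.arctan(np.polyfit(o[:,0],z,1)[0])),1)
    return 'angL,angR,angC',g(o[:,1]),g(o[:,2]),g((o[:,1]+o[:,2])/2),'mid',o[len(o)//2],'n',len(o)
def bottom(d,c0,c1,r0,r1): # last warm row per column
    k=d[...,0].astype(float)-d[...,2]
    return [(c,r0+np.nonzero(k[r0:r1,c]>1)[0].max(),r0+np.nonzero(k[r0:r1,c]>1)[0].min()) for c in range(c0,c1)]
def model(foot,a,x=np.array([.969,-.247,0])):
    f=lambda X:(proj('scene',X)+.5)/1.5625-.5
    ax=np.array([0,0,1.])*np.cos(a)+x*np.sin(a);p,q=f(foot+ax*15),f(foot+ax*110)
    return np.round(np.degrees(np.arctan2(*(p-q))),1),np.round(np.linalg.norm(p-q),1),np.round(p,1)
E
python3 - <<'E'
from ang import *
import cv2
d=cv2.imread('pics/k_raw.png')[:,:,::-1]
print('good',edges(d,178,194,228,248)); print(bottom(d,234,241,165,205))
print('held',edges(d,180,193,250,284)); print(bottom(d,262,270,160,205))
print('model good',model(np.array([567.5,-45,35]),0))
for a in(0,-4,-8,-12):
    t=np.radians(a);ax=np.array([0,0,1.])*np.cos(t)+np.array([.969,-.247,0])*np.sin(t)
    print(a,model(np.array([568.1,45.8,194.6])-104*ax,t))
E
```

```text
good ('angL,angR,angC', np.float64(2.0), np.float64(1.8), np.float64(1.9), 'mid', array([186.        , 232.33333333, 242.16666667]), 'n', 16)
[(234, np.int64(204), np.int64(173)), (235, np.int64(204), np.int64(173)), (236, np.int64(204), np.int64(173)), (237, np.int64(196), np.int64(173)), (238, np.int64(197), np.int64(173)), (239, np.int64(197), np.int64(173)), (240, np.int64(196), np.int64(172))]
held ('angL,angR,angC', np.float64(-8.5), np.float64(-8.9), np.float64(-8.7), 'mid', array([186. , 261. , 271.5]), 'n', 13)
[(262, np.int64(196), np.int64(170)), (263, np.int64(198), np.int64(168)), (264, np.int64(198), np.int64(168)), (265, np.int64(198), np.int64(168)), (266, np.int64(198), np.int64(168)), (267, np.int64(197), np.int64(169)), (268, np.int64(197), np.int64(170)), (269, np.int64(195), np.int64(170))]
model good (np.float64(1.4), np.float64(21.3), array([237.3, 194.2]))
0 (np.float64(-2.9), np.float64(22.6), array([265.9, 190.6]))
-4 (np.float64(-5.8), np.float64(24.0), array([264.7, 191.9]))
-8 (np.float64(-8.3), np.float64(25.4), array([263.5, 193.1]))
-12 (np.float64(-10.6), np.float64(26.8), array([262.3, 194.2]))
```

The spare leans about 10° short of upright, by angle (-9.2 against -2.9 for vertical) and by length. I'll go back to the rack edge and push about 13 mm further.

Call:
send_rows(targets=[{"x": 0,"y": 0,"z": -2.5,"roll": 0,"fingers": 1},{"x": 0,"y": 0,"z": -4,"roll": 0,"fingers": 1},{"x": 0,"y": 0,"z": -4,"roll": 0,"fingers": 1},{"x": 0.3,"y": 2.5,"z": 0,"roll": 0,"fingers": 1},{"x": 0.5,"y": 4,"z": 0,"roll": 0,"fingers": 1},{"x": 0.5,"y": 4,"z": 0,"roll": 0,"fingers": 1},{"x": 0.5,"y": 4,"z": 0,"roll": 0,"fingers": 1},{"x": 0.5,"y": 4,"z": 0,"roll": 0,"fingers": 1},{"x": 0.5,"y": 4,"z": 0,"roll": 0,"fingers": 1},{"x": 0.5,"y": 4,"z": 0,"roll": 0,"fingers": 1},{"x": 0.5,"y": 4,"z": 0,"roll": 0,"fingers": 1},{"x": 0.5,"y": 4,"z": 0,"roll": 0,"fingers": 1}])

```text
time: 23.55
ee_pos: [524.2, -300.5, 252.6]
eef_rot: [[0.969, -0.246, 0.002], [-0.246, -0.969, -0.001], [0.002, 0.0, -1.0]]
contact_force: [1.1, -0.8, -0.9]
width: 28.6
grasp_force: 30.2
```

Call:
send_rows(targets=[{"x": 0.4,"y": 4,"z": 0,"roll": 0,"fingers": 1},{"x": 0.2,"y": 4,"z": 0,"roll": 0,"fingers": 1},{"x": 0,"y": 0,"z": 0,"roll": 0,"fingers": 1},{"x": 0,"y": 0,"z": 3,"roll": 0,"fingers": 1},{"x": 0,"y": 0,"z": 4,"roll": 0,"fingers": 1},{"x": 0,"y": 0,"z": 4,"roll": 0,"fingers": 1},{"x": 0,"y": 0,"z": 2.5,"roll": 0,"fingers": 1},{"x": 0,"y": 0,"z": 1.1,"roll": 0,"fingers": 1},{"x": 0,"y": 0,"z": 0,"roll": 0,"fingers": 1}])

```text
time: 24.68
ee_pos: [510.6, -377.7, 105.8]
eef_rot: [[0.969, -0.246, 0.0], [-0.246, -0.969, 0.0], [0.0, -0.0, -1.0]]
contact_force: [1.0, -0.2, -1.0]
width: 28.5
grasp_force: 30.1
```

Call:
send_rows(targets=[{"x": 0.9,"y": 0,"z": 0,"roll": 0,"fingers": 1},{"x": 0.9,"y": 0,"z": 0,"roll": 0,"fingers": 1},{"x": 0.5,"y": 0,"z": 0,"roll": 0,"fingers": 1},{"x": 0.5,"y": 0,"z": 0,"roll": 0,"fingers": 1},{"x": 0.5,"y": 0,"z": 0,"roll": 0,"fingers": 1},{"x": 0.3,"y": 0,"z": 0,"roll": 0,"fingers": 1},{"x": 0,"y": 0,"z": 0,"roll": 0,"fingers": 1}])

```text
time: 25.55
ee_pos: [545.2, -387.2, 105.5]
eef_rot: [[0.969, -0.246, 0.0], [-0.246, -0.969, -0.0], [0.0, 0.0, -1.0]]
contact_force: [-2.0, 0.5, -1.6]
width: 28.5
grasp_force: 30.5
```

Call:
send_rows(targets=[{"x": -1,"y": 0,"z": 0,"roll": 0,"fingers": 1},{"x": -1.5,"y": 0,"z": -1.5,"roll": 0,"fingers": 1},{"x": -1.1,"y": 0,"z": -3,"roll": 0,"fingers": 1},{"x": 0,"y": 0,"z": -4,"roll": 0,"fingers": 1},{"x": 0,"y": 0,"z": -4,"roll": 0,"fingers": 1},{"x": 0,"y": 0,"z": -2,"roll": 0,"fingers": 1},{"x": 0,"y": 0,"z": 0,"roll": 0,"fingers": 1}])

```text
time: 26.42
ee_pos: [510.7, -378.8, 253.9]
eef_rot: [[0.969, -0.247, 0.005], [-0.247, -0.969, -0.003], [0.006, 0.002, -1.0]]
contact_force: [-0.2, 0.5, -1.6]
width: 28.9
grasp_force: 30.6
```

Call:
send_rows(targets=[{"x": -0.3,"y": -2.5,"z": 0,"roll": 0,"fingers": 1},{"x": -0.5,"y": -4,"z": 0,"roll": 0,"fingers": 1},{"x": -0.5,"y": -4,"z": 0,"roll": 0,"fingers": 1},{"x": -0.5,"y": -4,"z": 0,"roll": 0,"fingers": 1},{"x": -0.5,"y": -4,"z": 0,"roll": 0,"fingers": 1},{"x": -0.5,"y": -4,"z": 0,"roll": 0,"fingers": 1},{"x": -0.5,"y": -4,"z": 0,"roll": 0,"fingers": 1},{"x": -0.5,"y": -4,"z": 0,"roll": 0,"fingers": 1},{"x": -0.5,"y": -4,"z": 0,"roll": 0,"fingers": 1},{"x": -0.4,"y": -4,"z": 0,"roll": 0,"fingers": 1},{"x": -0.3,"y": -4,"z": 0,"roll": 0,"fingers": 1},{"x": 0,"y": 0,"z": 0,"roll": 0,"fingers": 1}])

```text
time: 27.92
ee_pos: [565.3, 50.4, 249.7]
eef_rot: [[0.971, -0.239, -0.001], [-0.239, -0.971, 0.002], [-0.002, -0.002, -1.0]]
contact_force: [-0.0, -0.5, -1.5]
width: 28.8
grasp_force: 30.5
```

Call:
send_rows(targets=[{"x": 0,"y": 0,"z": 2,"roll": 0,"fingers": 1},{"x": 0,"y": 0,"z": 4,"roll": 0,"fingers": 1},{"x": 0,"y": 0,"z": 3,"roll": 0,"fingers": 1},{"x": 0,"y": 0,"z": 1,"roll": 0,"fingers": 1},{"x": 0,"y": 0,"z": 0,"roll": 0,"fingers": 1},{"x": 0,"y": 0,"z": 0,"roll": 0,"fingers": 1}])

```text
time: 28.68
ee_pos: [567.3, 45.9, 152.0]
eef_rot: [[0.969, -0.247, 0.003], [-0.247, -0.969, 0.0], [0.002, -0.001, -1.0]]
contact_force: [0.5, 0.1, -1.0]
width: 28.4
grasp_force: 30.5
```

```bash
cat > m.py <<'E'
from ang import *
from station import manip
import cv2
s=manip.observe();P=s['ee_pos'];print(s['time'],P,s['width'],s['contact_force'])
d=manip.snapshot('scene')['color'];cv2.imwrite('pics/last_raw.png',d[:,:,::-1])
print('held',edges(d,180,193,250,284)); print([tuple(map(int,t)) for t in bottom(d,262,272,160,205)])
for a in(8,4,0,-4,-8):
    t=np.radians(a);ax=np.array([0,0,1.])*np.cos(t)+np.array([.969,-.247,0])*np.sin(t)
    print(a,model(np.array([P[0],P[1],P[2]+47])-104*ax,t))
E
python3 m.py
```

```text
28.675 [567.33874172  45.89790487 151.95460038] 28.36797159060447 [ 0.53134461  0.07963637 -1.03448159]
held ('angL,angR,angC', np.float64(4.5), np.float64(-5.3), np.float64(-0.4), 'mid', array([186.        , 263.33333333, 273.57142857]), 'n', 13)Traceback (most recent call last):
  File "m.py", line 6, in <module>
    print('held',edges(d,180,193,250,284)); print([tuple(map(int,t)) for t in bottom(d,262,272,160,205)])
                                                                              ~~~~~~^^^^^^^^^^^^^^^^^^^
  File "ang.py", line 13, in bottom
    return [(c,r0+np.nonzero(k[r0:r1,c]>1)[0].max(),r0+np.nonzero(k[r0:r1,c]>1)[0].min()) for c in range(c0,c1)]
                  ~~~~~~~~~~~~~~~~~~~~~~~~~~~~~~~^^
    return umr_maximum(a, axis, None, out, keepdims, initial, where)
ValueError: zero-size array to reduction operation maximum which has no identity
```

```bash
python3 - <<'E'
from ang import *
import cv2
d=cv2.imread('pics/last_raw.png')[:,:,::-1]
k=d[...,0].astype(int)-d[...,2]
for v in range(160,206,1): print(v,k[v,256:280].tolist())
for a in(8,4,0,-4,-8):
    t=np.radians(a);ax=np.array([0,0,1.])*np.cos(t)+np.array([.969,-.247,0])*np.sin(t)
    print(a,model(np.array([567.3,45.9,199])-104*ax,t))
E
```

```text
160 [-5, -3, -3, -3, -2, -3, -2, -2, -2, -2, -4, -6, -7, -5, -3, -4, -3, -4, -4, -3, -4, -3, -4, -4]
161 [-5, -5, -3, -2, -2, -1, -1, -2, -4, -5, -6, -6, -7, -6, -3, -2, -3, -4, -3, -4, -2, -2, -4, -5]
162 [-5, -5, -3, -1, 0, 0, -1, -3, -5, -7, -7, -8, -7, -6, -3, -3, -2, -2, -3, -4, -3, -4, -4, -4]
163 [-5, -5, -3, 0, 1, 0, 0, -2, -4, -7, -7, -7, -8, -7, -5, -2, -2, -5, -2, -3, -5, -4, -4, -3]
164 [-5, -5, -3, 0, 0, 0, -1, -2, -5, -6, -7, -8, -7, -7, -6, -4, -3, -2, -3, -5, -2, -4, -3, -2]
165 [-5, -5, -4, -2, 0, 1, 0, -1, -2, -5, -5, -7, -6, -7, -6, -4, -3, -3, -3, -4, -4, -3, -3, -1]
166 [-5, -5, -4, -1, -1, 0, -1, 1, 1, 0, -2, -4, -4, -5, -4, -2, -2, -2, -4, -2, -3, -3, -2, -3]
167 [-6, -4, -4, -1, 0, -1, 0, 3, 4, 2, 0, 0, -2, -2, -1, -1, -3, -2, -4, -4, -3, -3, -4, -2]
168 [-5, -4, -3, -2, 0, 1, 0, 3, 5, 3, 1, 1, 1, 1, 1, -1, -1, -3, -2, -3, -3, -2, -3, -2]
169 [-5, -5, -3, -2, 0, -1, 1, 5, 6, 4, 3, 3, 2, 2, 1, 0, -1, -1, -1, -1, -3, -3, -4, -4]
170 [-5, -5, -5, -3, -1, 0, -1, 2, 5, 6, 5, 4, 4, 2, 1, 0, 0, -1, -2, -3, -2, -1, -4, -3]
171 [-4, -4, -4, -4, -3, -3, -3, -1, 5, 7, 7,
[... 2883 characters left out ...]
-7, -8, -8, -6, -5, -4, -2, -4, -5, -7, -7, -8, -8, -8, -8, -9, -8, -9, -8, -8, -7]
203 [-10, -9, -9, -8, -9, -7, -5, -4, -2, -2, -1, -4, -6, -7, -8, -9, -8, -8, -9, -8, -8, -8, -8, -9]
204 [-9, -9, -9, -9, -8, -9, -6, -2, -2, -3, -4, -5, -7, -7, -8, -9, -8, -8, -10, -8, -8, -9, -8, -8]
205 [-9, -9, -8, -9, -10, -8, -8, -6, -5, -5, -6, -7, -7, -8, -7, -8, -8, -9, -10, -9, -8, -7, -8, -8]
8 (np.float64(4.1), np.float64(19.7), array([268.4, 186.7]))
4 (np.float64(0.3), np.float64(21.2), array([267.2, 188.1]))
0 (np.float64(-2.9), np.float64(22.7), array([266. , 189.5]))
-4 (np.float64(-5.8), np.float64(24.2), array([264.8, 190.7]))
-8 (np.float64(-8.3), np.float64(25.6), array([263.6, 191.9]))
```

The spare is now upright to within about 1-2°. In the image its foot sits about 3 px (9 mm) to +y of the hole. To get the height exactly, I'll touch the foot lightly on the bare plate beside the hole.

Call:
send_rows(targets=[{"x": -1.3,"y": 0.8,"z": 0,"roll": 0,"fingers": 1},{"x": -1.2,"y": 0.8,"z": 0.5,"roll": 0,"fingers": 1},{"x": 0,"y": 0,"z": 1.2,"roll": 0,"fingers": 1},{"x": 0,"y": 0,"z": 0.9,"roll": 0,"fingers": 1},{"x": 0,"y": 0,"z": 0.2,"roll": 0,"fingers": 1},{"x": 0,"y": 0,"z": 0,"roll": 0,"fingers": 1}])

```text
time: 29.48
ee_pos: [538.4, 36.9, 122.3]
eef_rot: [[0.969, -0.246, -0.0], [-0.246, -0.969, 0.0], [-0.0, -0.0, -1.0]]
contact_force: [0.5, 0.1, -1.7]
width: 28.4
grasp_force: 30.6
```

Call:
send_rows(targets=[{"x": 0,"y": 0,"z": 0.2,"roll": 0,"fingers": 1},{"x": 0,"y": 0,"z": 0.2,"roll": 0,"fingers": 1},{"x": 0,"y": 0,"z": 0,"roll": 0,"fingers": 1}])

```text
time: 29.85
ee_pos: [538.2, 36.6, 118.5]
eef_rot: [[0.969, -0.246, -0.0], [-0.246, -0.969, -0.0], [-0.0, 0.0, -1.0]]
contact_force: [0.0, -0.1, -1.5]
width: 28.9
grasp_force: 30.6
```

Call:
send_rows(targets=[{"x": 0,"y": 0,"z": 0.2,"roll": 0,"fingers": 1},{"x": 0,"y": 0,"z": 0.2,"roll": 0,"fingers": 1},{"x": 0,"y": 0,"z": 0,"roll": 0,"fingers": 1}])

```text
time: 30.22
ee_pos: [538.0, 36.6, 114.4]
eef_rot: [[0.969, -0.246, -0.0], [-0.246, -0.969, -0.0], [-0.0, 0.0, -1.0]]
contact_force: [0.2, -0.4, -1.2]
width: 28.9
grasp_force: 30.6
```

Call:
send_rows(targets=[{"x": 0,"y": 0,"z": 0.2,"roll": 0,"fingers": 1},{"x": 0,"y": 0,"z": 0.1,"roll": 0,"fingers": 1},{"x": 0,"y": 0,"z": 0,"roll": 0,"fingers": 1}])

```text
time: 30.6
ee_pos: [540.3, 36.5, 113.9]
eef_rot: [[0.969, -0.246, 0.004], [-0.246, -0.969, -0.0], [0.004, -0.001, -1.0]]
contact_force: [-0.8, -0.6, 9.7]
width: 28.9
grasp_force: 31.5
```

Call:
send_rows(targets=[{"x": 0,"y": 0,"z": 0.2,"roll": 0,"fingers": 1},{"x": 0,"y": 0,"z": 0.1,"roll": 0,"fingers": 1},{"x": 0,"y": 0,"z": 0,"roll": 0,"fingers": 1}])

```text
time: 30.98
ee_pos: [542.9, 36.9, 113.5]
eef_rot: [[0.969, -0.247, 0.01], [-0.247, -0.969, 0.0], [0.01, -0.003, -1.0]]
contact_force: [-0.6, -2.0, 20.1]
width: 28.1
grasp_force: 32.7
```

Contact at reported z of about 114 means the foot is at 50 there. I'll raise to 144, shift over the hole and measure.

Call:
send_rows(targets=[{"x": 0,"y": 0,"z": -0.6,"roll": 0,"fingers": 1},{"x": 0,"y": 0,"z": -1.5,"roll": 0,"fingers": 1},{"x": 0,"y": 0,"z": -1.5,"roll": 0,"fingers": 1},{"x": 1.3,"y": -0.3,"z": 0,"roll": 0,"fingers": 1},{"x": 1.4,"y": -0.4,"z": 0,"roll": 0,"fingers": 1},{"x": 0,"y": 0,"z": 0,"roll": 0,"fingers": 1},{"x": 0,"y": 0,"z": 0,"roll": 0,"fingers": 1},{"x": 0,"y": 0,"z": 0,"roll": 0,"fingers": 1}])

```text
time: 31.98
ee_pos: [565.6, 36.8, 144.2]
eef_rot: [[0.969, -0.246, -0.001], [-0.246, -0.969, -0.0], [-0.001, 0.0, -1.0]]
contact_force: [-0.2, -0.1, -0.4]
width: 28.5
grasp_force: 30.8
```

```bash
cat > n.py <<'E'
from h import *
from station import manip
import cv2
s=manip.observe();print(s['time'],np.round(s['ee_pos'],1),s['contact_force'])
d=np.mean([manip.snapshot('scene')['color'].astype(float) for _ in range(4)],0);cv2.imwrite('pics/last_raw.png',d[:,:,::-1])
k=d[...,0]-d[...,2]
o=[]
for v in range(176,196):
    a=k[v,254:284]-1;m=np.nonzero(a>0)[0]
    if len(m)<4:continue
    i,j=m[0],m[-1];o.append((v,254+i-a[i]/(a[i]-a[i-1]),254+j+a[j]/(a[j]-a[j+1])))
for r in o:print(np.round(r,2),end=' ')
c=round((o[-3][1]+o[-3][2])/2);print('\nbottom cols',[(q,round(float(np.interp(1,k[188:202,q][::-1],np.arange(201,187,-1))),1)) for q in range(c-2,c+3)])
# hole: dark blob
g=d.sum(2);sub=g[198:208,256:275];print(sub.astype(int))
E
python3 n.py
```

```text
31.975 [565.6  36.8 144.2] [-0.15770724 -0.05005845 -0.37796138]
[176.   260.64 267.57] [177.   260.59 270.36] [178.   260.62 270.68] [179.   260.59 270.73] [180.   260.67 270.67] [181.   260.62 270.73] [182.   260.58 270.78] [183.   260.57 270.68] [184.   260.56 270.64] [185.   260.57 270.59] [186.   260.55 270.57] [187.   260.45 270.57] [188.   260.39 270.58] [189.   260.5  270.54] [190.   260.64 270.22] [191.   261.07 269.8 ] [192.   261.94 269.05] [193.   263.25 267.75] 
bottom cols [(263, 192.8), (264, 193.4), (265, 193.8), (266, 193.8), (267, 193.5)]
[[220 221 218 219 218 218 218 217 218 216 218 219 216 216 217 214 216 214
  214]
 [220 221 220 222 220 220 219 219 216 216 217 216 216 217 217 217 218 218
  215]
 [220 218 219 220 220 219 219 216 213 209 211 212 216 217 216 219 218 217
  217]
 [217 218 218 218 219 217 214 205 191 181 189 202 212 217 216 218 217 218
  218]
 [217 216 219 216 217 214 200 178 151 138 148 174 205 219 220 218 217 217
  214]
 [217 219 218 216 216 209 188 159 135 119 121 151 196 215 218 220 221 219
  217]
 [216 217 219 217 217 208 187 166 150 139 132 159 200 216 219 221 221 219
  219]
 [216 216 217 216 216 215 204 189 187 185 174 188 211 217 219 219 219 220
  221]
 [215 214 214 215 216 214 211 209 211 217 210 214 216 218 216 215 217 217
  216]
 [215 216 216 215 215 215 215 214 215 217 218 219 218 220 220 217 218 216
  217]][ WARN:0@0.714] global loadsave.cpp:1063 imwrite_ Unsupported depth image for selected encoder is fallbacked to CV_8U.
```

```bash
python3 - <<'E'
from h import *
f=lambda X:(proj('scene',X)+.5)/1.5625-.5
H=atz('scene',265.2*1.5625+.28,203.2*1.5625+.28,50);print('hole',H)
def rim(c,z):
    q=np.array([f([c[0]+15*np.cos(t),c[1]+15*np.sin(t),z]) for t in np.linspace(0,6.28,180)]);i=q[:,1].argmax();return q[i].round(2),f([c[0],c[1],z]).round(2)
print('rim at H z95',rim(H,95),'spread',[rim(H+np.array(d),95)[0] for d in([5,0,0],[0,5,0],[0,0,0])])
# check on good roller: hole_right = H + 90 mm along -y of plate
G=H-90*np.array([.035,.999,0]);print('good rim z50',rim(G,50))
import cv2
d=cv2.imread('pics/last_raw.png').astype(float);k=d[...,2]-d[...,0]
print([(q,round(float(np.interp(1,k[190:203,q][::-1],np.arange(202,189,-1))),1)) for q in range(233,243)])
print([(v,[c for c in range(225,250) if k[v,c]>1][::9]) for v in(182,188)])
E
```

```text
hole [569.9  46.3  50. ]
rim at H z95 (array([265.92, 197.42]), array([265.69, 193.49])) spread [array([265.34, 198.66]), array([267.54, 197.9 ]), array([265.92, 197.42])]
good rim z50 (array([237.81, 197.97]), array([237.79, 194.19]))
[(233, 195.0), (234, 196.4), (235, 196.7), (236, 196.6), (237, 196.8), (238, 197.4), (239, 197.3), (240, 196.8), (241, 196.3), (242, 195.0)]
[(182, [233]), (188, [233, 242])]
```

Against the good roller's rim as reference, the foot is about 10 mm short in x and 3 mm in y. Correcting that.

Call:
send_rows(targets=[{"x": 0.5,"y": -0.3,"z": 0,"roll": 0,"fingers": 1},{"x": 0.4,"y": -0.2,"z": 0,"roll": 0,"fingers": 1},{"x": 0,"y": 0,"z": 0,"roll": 0,"fingers": 1},{"x": 0,"y": 0,"z": 0,"roll": 0,"fingers": 1}])

```text
time: 32.67
ee_pos: [576.0, 39.4, 144.5]
eef_rot: [[0.969, -0.246, -0.0], [-0.246, -0.969, -0.0], [-0.0, 0.0, -1.0]]
contact_force: [0.7, -0.3, -1.9]
width: 28.1
grasp_force: 30.8
```

```bash
python3 n.py 2>/dev/null
```

```text
32.675 [576.   39.4 144.5] [ 0.71633923 -0.29125543 -1.92289917]
[176.   260.39 267.22] [177.   260.27 267.38] [178.   260.25 266.85] [179.   260.21 267.  ] [180.   260.17 270.1 ] [181.  260.2 270.5] [182.   260.11 270.54] [183.   260.1  270.57] [184.   260.15 270.52] [185.   260.11 270.54] [186.   260.16 270.38] [187.   260.14 270.33] [188.   260.18 270.36] [189.   260.14 270.36] [190.   260.18 270.32] [191.   260.05 270.28] [192.   260.18 270.14] [193.   260.33 269.91] [194.   260.78 269.43] [195.   262.07 268.48] 
bottom cols [(263, 195.7), (264, 196.4), (265, 196.5), (266, 196.3), (267, 195.9)]
[[220 221 221 219 220 218 216 217 218 221 220 218 217 216 216 215 215 214
  215]
 [221 220 220 220 219 217 219 217 216 216 217 216 217 217 218 217 217 217
  216]
 [220 220 219 220 220 219 218 218 213 209 211 213 217 217 218 217 218 219
  217]
 [218 217 218 220 218 217 213 204 193 183 190 202 213 219 216 216 217 216
  217]
 [217 216 218 217 217 214 201 176 152 139 147 174 204 218 219 218 216 216
  216]
 [218 218 217 219 214 208 186 157 135 123 121 150 194 217 221 220 220 218
  220]
 [217 215 217 219 217 209 191 166 150 139 132 160 198 217 219 218 220 221
  218]
 [213 216 215 216 217 215 202 191 189 184 176 185 209 218 219 218 220 218
  219]
 [216 216 216 215 216 215 214 209 214 218 212 213 217 219 219 216 219 218
  219]
 [214 216 217 216 215 215 215 215 216 217 218 218 218 220 217 218 216 217
  220]]
```

The foot rim at (265.2,196.5) matches the centred target (265.2,196.6). The lean is about 2° and the height 30 mm, so I'm handing in.

```bash
python3 -c "
from station import manip
print(manip.hand_in())"
```

```text
the job is handed in; nothing more can be done
None
```

The worn roller is in the reject crate, and the long spare is held still about 30 mm above the emptied left hole. By my image measurements it is centred over the hole and leans about 2° from upright; I've handed the job in, but the hand-in returned no verdict.

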